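# Return mixed lined plugs and a ball to their stock trays

### The job

Five plastic-lined valve parts (two small plugs, two large plugs and a ball with a stem) stand mixed up on the bench in front of the stock trays. Put each one into the tray that already holds stock of its own kind and size, standing upright on the tray's floor. The lining is easily damaged: set the parts down rather than dropping them, and tip none over.

Things in the scene. Friction and masses are not known exactly. Their poses are not given: they have to be found in the camera images.
- plug_small_a: One of two alike small lined valve plugs, standing upright: white round body 34 mm in diameter, 42 mm high, with a slot-shaped side port; white round neck above it, 21 mm in diameter, 20 mm high; then a brown steel square drive 13 x 13 mm, 24 mm high, to grip from above. 86 mm tall, about 0.2 kg. Origin: centre of underside; z up the stem, x, y square to the flats. Loose, any yaw.
- plug_large_a: One of two alike large lined valve plugs, standing upright: white round body 56 mm in diameter, 66 mm high, with a slot-shaped side port; white round neck above it, 29 mm in diameter, 18 mm high; then a brown steel square drive 20 x 20 mm, 26 mm high, to grip from above. 110 mm tall, about 0.8 kg. Origin: centre of underside; z up the stem, x, y square to the flats. Loose, any yaw.
- plug_small_b: Other of two alike small lined valve plugs, standing upright: white round body 34 mm in diameter, 42 mm high, with a slot-shaped side port; white round neck above it, 21 mm in diameter, 20 mm high; then a brown steel square drive 13 x 13 mm, 24 mm high, to grip from above. 86 mm tall, about 0.2 kg. Origin: centre of underside; z up the stem, x, y square to the flats. Loose, any yaw.
- plug_large_b: Other of two alike large lined valve plugs, standing upright: white round body 56 mm in diameter, 66 mm high, with a slot-shaped side port; white round neck above it, 29 mm in diameter, 18 mm high; then a brown steel square drive 20 x 20 mm, 26 mm high, to grip from above. 110 mm tall, about 0.8 kg. Origin: centre of underside; z up the stem, x, y square to the flats. Loose, any yaw.
- ball_a: Lined valve ball with stem, standing upright on a foot: white ball 54 mm in diameter, its centre 31 mm up, 26 mm bore sideways (x); white round foot 30 mm in diameter; white neck 24 mm in diameter up to 74 mm; then a brown steel square drive 16 x 16 mm, 24 mm high, to grip from above. 98 mm tall, about 0.45 kg. Origin: centre of underside; z up the stem, x, y square to the flats. Loose, any yaw.
- tray_small: Stock tray of small plugs: fixed, grey, open, 155 (x) x 180 (y) mm, walls 3 mm, rim 18 mm above the bench, black rubber floor 5 mm above it. Trays differ only in stock: three small plugs stand fixed in a row on the far side at x 48, y -55, 0, 55 mm. Near half is free: good spots x -30, y -43, 0 or 43 mm. Origin: centre of underside; x away from the robot (yaw within 0.2 rad). Trays in any order.
- tray_large: Stock tray of large plugs: fixed, grey, open, 155 (x) x 180 (y) mm, walls 3 mm, rim 18 mm above the bench, black rubber floor 5 mm above it. Trays differ only in stock: two large plugs stand fixed in a row on the far side at x 42, y -43, 43 mm. Near half is free: good spots x -30, y -43, 0 or 43 mm. Origin: centre of underside; x away from the robot (yaw within 0.2 rad). Trays in any order.
- tray_ball: Stock tray of balls: fixed, grey, open, 155 (x) x 180 (y) mm, walls 3 mm, rim 18 mm above the bench, black rubber floor 5 mm above it. Trays differ only in stock: two balls with stems stand fixed in a row on the far side at x 42, y -43, 43 mm. Near half is free: good spots x -30, y -43, 0 or 43 mm. Origin: centre of underside; x away from the robot (yaw within 0.2 rad). Trays in any order.
Not all that is in view belongs to the job. What is shaped like the tray_small but turquoise is not meant.

How it is judged (in metres and radians):
At the end, for the whole second after the job is handed in: Each part stands in the tray of its own kind: centre within 62 mm in x and 74 mm in y of the tray's centre, foot on the tray floor (underside 1 to 10 mm above the tray's underside), upright within 0.1 rad, at rest (below 0.02 m/s) and released (x of plug_small_a in the frame of tray_small between -0.062 and 0.062 m and y of plug_small_a in the frame of tray_small between -0.074 and 0.074 m and z of plug_small_a in the frame of tray_small between 0.001 and 0.01 m and angle between each of plug_small_a, plug_small_b, plug_large_a, plug_large_b, ball_a's own z axis and vertical below 0.1 rad and linear speed of each of plug_small_a, plug_small_b, plug_large_a, plug_large_b, ball_a below 0.02 m/s and x of plug_small_b in the frame of tray_small between -0.062 and 0.062 m and y of plug_small_b in the frame of tray_small between -0.074 and 0.074 m and z of plug_small_b in the frame of tray_small between 0.001 and 0.01 m and x of plug_large_a in the frame of tray_large between -0.062 and 0.062 m and y of plug_large_a in the frame of tray_large between -0.074 and 0.074 m and z of plug_large_a in the frame of tray_large between 0.001 and 0.01 m and x of plug_large_b in the frame of tray_large between -0.062 and 0.062 m and y of plug_large_b in the frame of tray_large between -0.074 and 0.074 m and z of plug_large_b in the frame of tray_large between 0.001 and 0.01 m and x of ball_a in the frame of tray_ball between -0.062 and 0.062 m and y of ball_a in the frame of tray_ball between -0.074 and 0.074 m and z of ball_a in the frame of tray_ball between 0.001 and 0.01 m); the robot touches nothing.
It fails at once if a valve part is tipped over (its stem more than 35 degrees off vertical) (angle between any of plug_small_a, plug_small_b, plug_large_a, plug_large_b, ball_a's own z axis and vertical above 0.61 rad).
It fails at once if a valve part is dropped (falling freely, out of the fingers, with its foot over 22 mm above the bench, that is 17 mm above a tray's floor) ((contact force between plug_small_a and the fingers below 0.05 N and height (world z) of plug_small_a above 0.022 m and linear speed of plug_small_a above 0.2 m/s) or (contact force between plug_small_b and the fingers below 0.05 N and height (world z) of plug_small_b above 0.022 m and linear speed of plug_small_b above 0.2 m/s) or (contact force between plug_large_a and the fingers below 0.05 N and height (world z) of plug_large_a above 0.022 m and linear speed of plug_large_a above 0.2 m/s) or (contact force between plug_large_b and the fingers below 0.05 N and height (world z) of plug_large_b above 0.022 m and linear speed of plug_large_b above 0.2 m/s) or (contact force between ball_a and the fingers below 0.05 N and height (world z) of ball_a above 0.022 m and linear speed of ball_a above 0.2 m/s)).
It also fails if it takes over 122 s, if anything falls off the work surface, if the arm or the gripper's body presses on something with over 40 N, if the wrist force passes 120 N, or if a joint passes its speed limit or range.

### The arm

A 6-joint arm with a two-finger parallel gripper is mounted at the origin on the work surface. World frame = base frame: x ahead of the robot, y to its left, z up, the work surface at z = 0. Lengths are in m, angles in degrees, forces in N, time in s.
With the tool pointing down it reaches from about 0.25 to 0.725 m from the base axis. Payload 9.7 kg.
Tool frame: the origin (TCP) lies at the very end of the fingers, on their centre line; the grasp point (between the pads) lies 19 mm behind it; z points along the fingers, y is the line along which they close (so a half turn about z gives the same grasp; the last joint's range is limited). The gripper opens to 85 mm and grips with 20 to 120 N. Pads are 22 mm wide; open, the fingers measure 114 mm over their backs; the gripper's body (76 mm by 85 mm) begins 54 mm behind the grasp point. The pads swing forward as they close: fully open they stand 13 mm farther back than shut.
Start: joints at [-73.281, 4.979, 10.078, 95.1, 0, 90], TCP at [0.158, -0.527, 0.231] pointing down, gripper open.
Joint ranges: [-179.16, 179.16], [-48.56, 103.87], [-65.8, 70.77], [-126.05, 130.52], [-82.76, 87.17], [-180, 180]. Speed limits (degrees/s): [127.2, 127.2, 147.25, 180, 180, 180].

### API

Orientations are given as [roll, pitch, yaw] about the fixed x, y, z axes, in that order (R = Rz(yaw) Ry(pitch) Rx(roll)).
In Python, from workcell import telemetry, optics, workorder gives the robot as it stands.
- The arm moves only by the shell command python3 -m handwheel 'ROWS' [FORCE]. ROWS is JSON, a list of rows, each an object of numbers: "tx", "ty", "tz": the shift along the tool's x, y, z in m; "ax", "ay", "az": the turn, a rotation vector about the tool's x, y, z in degrees; "jaw": the gripper command: -1 is shut, 1 is fully open, values between are in proportion. A call has exactly 10 rows; each row shifts and turns the commanded pose from where the row before left it, along the tool's axes as they then stand; what a row does not reach is not made up. A row lasts 1/8 s, in which the tool goes at most 62.5 mm and 10.7 degrees, less where a joint would pass 70% of its speed; a pose out of reach is approached as far as the arm can. A call is refused whole if a number of a shift passes 0.0625 or a number of a turn 10.7, either way. A call with a gripper value outside its range is refused whole. The fingers move at their own pace and stop on an object; FORCE is the grip in N (left out, the last holds). Time passes only in rows, so rows that do not move let the fingers close, or fill a call up. It gives the time, the measured TCP pose, the force, the opening and the grip force at its end, in the units of the state.
- telemetry.get_obs(): the state, without advancing time (a new reading comes with each control period).
- optics.camera(name): name is "side" or "top" or "wrist"; returns a dict with "color" (400x640x3 uint8, red, green, blue), "K" (3x3 intrinsics, pixels), "k1" (the pictures are not rectified: a ray, as slopes to the right and down, at radius r is drawn at 1 + k1 r^2 times it, then the intrinsics apply), "extrinsics" (4x4, takes a point from camera to world coordinates); the wrist camera has in their place "mount" (4x4, takes a point from camera to tool coordinates, whose origin is the TCP and whose axes are the flange's). Camera axes: x right, y down, z forward; pixel columns grow to the right and rows downward; lengths in m; the calibration is good to about 2 mm. A picture is of the moment at which its call begins: read the wrist's pose just before it. There is no depth.
- workorder.job_done(): hands the job in; it is judged then, once.
The state is a dict: "time": time; "q": joint angles; "qd": joint speeds; "joint_efforts": joint torques, N m; "ee_pos": TCP position; "tcp_rot": TCP orientation; "wrist_force": force on the tool from outside, world axes, zero at the start; "torque": the same for the moment, N m; "opening": finger opening in m; "grasp_force": force on a finger pad.
Only numpy, scipy, OpenCV 4.12 (cv2) and the standard library are available. Lean on these libraries where they do the work, as an engineer would, in place of code of your own. Each camera call takes 0.05 s, during which the arm holds its last target. There are 200 camera calls.

## Working session

There is one attempt and no reset: what is moved stays moved. The work goes in short steps, Python scripts to look and compute and a shell command to move; the robot and the scene stay as the last step left them, time stands still between calls to the robot, and variables do not carry over. Pictures are saved under pics/ and viewed, at most 14 in all, crops included, and the job is handed in when it is done.

```bash
mkdir -p pics; python3 - <<'E'
from workcell import telemetry, optics
import cv2,pickle
o=telemetry.get_obs(); print(o)
d={}
for n in("top","side"):
    c=optics.camera(n); d[n]=c; cv2.imwrite(f"pics/{n}0.png",c["color"][:,:,::-1]); print(n,c["K"],c["k1"],c["extrinsics"])
c=optics.camera("wrist");print(c["mount"],c["K"],c["k1"])
pickle.dump(d,open("cams.pkl","wb"))
E
```

```text
{'time': 0.0, 'q': array([-7.32791734e+01,  5.01179365e+00,  1.00345392e+01,  9.51009819e+01,
        2.06108307e-03,  8.99989091e+01]), 'qd': array([-0.02420775,  0.02553774, -0.03549654, -0.11736993, -0.01939935,
        0.02856204]), 'joint_efforts': array([ 1.96439571e-03, -5.20397472e+01,  4.64799643e+01,  1.67886727e-02,
        3.09664563e-05,  1.86833311e-06]), 'ee_pos': array([ 0.1581809 , -0.52651332,  0.23057719]), 'tcp_rot': array([-1.79921764e+02, -2.06257081e-03,  1.67219147e+01]), 'wrist_force': array([-0.56586359, -0.16232507,  0.22803944]), 'torque': array([ 0.01827558,  0.0208353 , -0.01257173]), 'grasp_force': 0.0, 'opening': 0.08544872151267927}
top [[428.1227389    0.         322.74658252]
 [  0.         428.1227389  209.19081929]
 [  0.           0.           1.        ]] -0.06306851517646456 [[-0.00917502 -0.99829554  0.05763543  0.36930757]
 [-0.99994314  0.00884634 -0.00595525 -0.02039781]
 [ 0.00543523 -0.0576868  -0.99831993  1.13590268]
 [ 0.          0.          0.          1.        ]]
side [[497.92884299   0.         320.48782475]
 [  0.         497.92884299 198.5778531 ]
 [  0.           0.           1.        ]] -0.14103471060556083 [[-0.86405134 -0.30346738  0.40165013 -0.06821166]
 [-0.50304352  0.49032793 -0.71170622  0.88818796]
 [ 0.01903934 -0.81699821 -0.5763258   0.75971024]
 [ 0.          0.          0.          1.        ]]
[[ 3.39250586e-04 -9.60029663e-01 -2.79898074e-01  7.07115504e-02]
 [ 9.99998122e-01  8.59730263e-04 -1.73676295e-03  4.08517532e-04]
 [ 1.90798080e-03 -2.79896959e-01  9.60028152e-01 -1.42643977e-01]
 [ 0.00000000e+00  0.00000000e+00  0.00000000e+00  1.00000000e+00]] [[301.72111699   0.         316.01904128]
 [  0.         301.72111699 201.190821  ]
 [  0.           0.           1.        ]] -0.00492600219310716
```

View pics/top0.png

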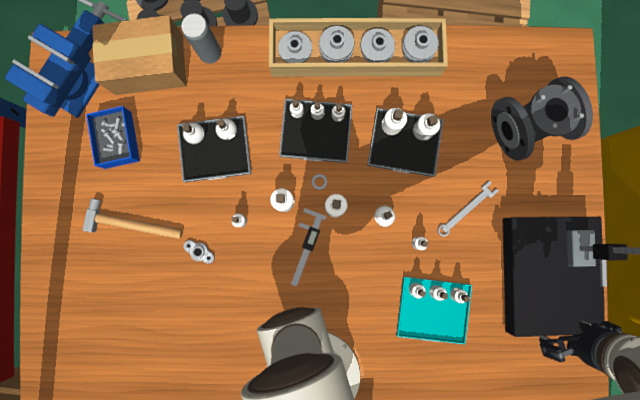

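View pics/side0.png

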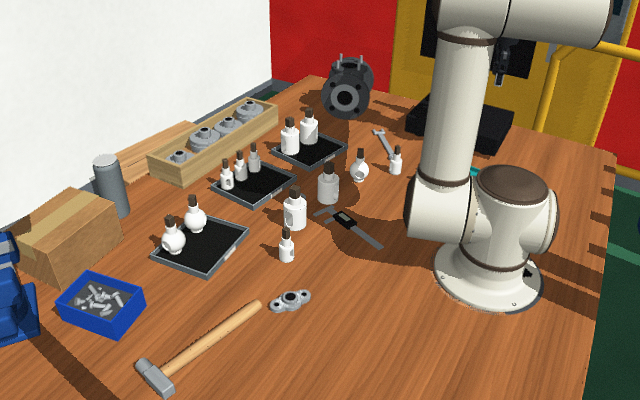

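The top picture shows the ball tray at (213,148), the small-plug tray at (316,130) and the large-plug tray at (404,140). The turquoise tray at (434,310) is a decoy. The parts that could be confused are:
- Small plugs: (238,220) and (420,243).
- Large plugs: (282,199) and (336,205).
- Ball: (385,215). In the side view at (360,165) it has a round body.

Next I'll check these choices in a close crop.

```bash
cat > h.py <<'E'
import numpy as np,cv2,pickle
from scipy.spatial.transform import Rotation as R
def ray(c,uv):
    K=c["K"];p=np.array([(uv[0]-K[0,2])/K[0,0],(uv[1]-K[1,2])/K[1,1]]);s=p.copy()
    for _ in range(20): s=p/(1+c["k1"]*(s@s))
    return np.array([s[0],s[1],1.])
def p2w(c,uv,z,T=None):
    T=c["extrinsics"] if T is None else T
    d=T[:3,:3]@ray(c,uv);o=T[:3,3];return o+d*(z-o[2])/d[2]
def w2p(c,P,T=None):
    T=c["extrinsics"] if T is None else T
    q=T[:3,:3].T@(np.array(P)-T[:3,3]);s=q[:2]/q[2];s=s*(1+c["k1"]*(s@s));K=c["K"]
    return np.array([s[0]*K[0,0]+K[0,2],s[1]*K[1,1]+K[1,2]])
def wristT(o,c):
    T=np.eye(4);T[:3,:3]=R.from_euler("xyz",o["tcp_rot"],degrees=True).as_matrix();T[:3,3]=o["ee_pos"];return T@c["mount"]
E
python3 - <<'E'
from h import *
d=pickle.load(open("cams.pkl","rb"));c=d["top"]
i=c["color"][:,:,::-1]
cv2.imwrite("pics/crop1.png",cv2.resize(i[90:265,170:455],None,fx=2.8,fy=2.8,interpolation=cv2.INTER_CUBIC))
for n,uv,z in[("tb",(213,148),.018),("ts",(316,130),.018),("tl",(404,140),.018),("s1",(238,220),.086),("s2",(420,243),.086),("l1",(282,199),.11),("l2",(336,205),.11),("b",(385,215),.098)]: print(n,p2w(c,uv,z).round(3))
E
```

```text
tb [0.599 0.262 0.018]
ts [ 0.644 -0.011  0.018]
tl [ 0.616 -0.244  0.018]
s1 [0.405 0.182 0.086]
s2 [ 0.345 -0.265  0.086]
l1 [0.454 0.071 0.11 ]
l2 [ 0.438 -0.058  0.11 ]
b [ 0.414 -0.178  0.098]
```

View pics/crop1.png

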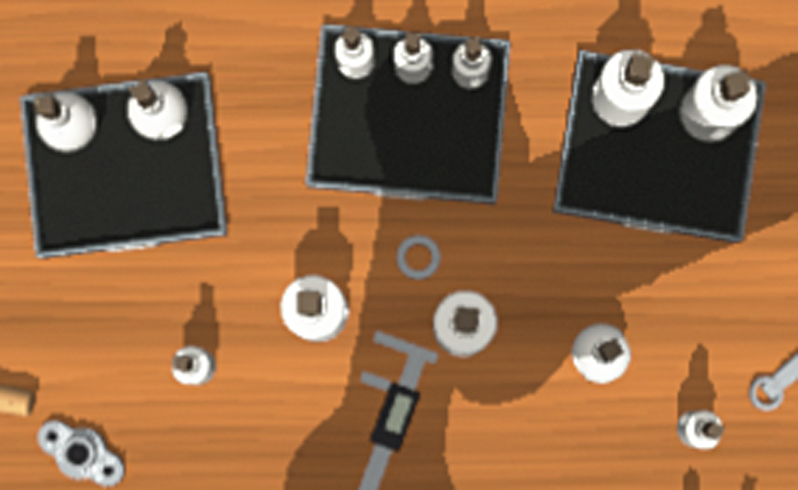

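The crop confirms the parts: small plugs at crop (184,364) and (712,430), large plugs at (311,303) and (466,321), and the ball at (608,351). The three dark trays hold balls (left), small plugs (middle) and large plugs (right).

```bash
cat >> h.py <<'E'
def go(o,P,yaw=None):
    M=R.from_euler("xyz",o["tcp_rot"],degrees=True)
    d=M.inv().apply(np.array(P)-o["ee_pos"])
    y=0 if yaw is None else (o["tcp_rot"][2]-yaw+45)%90-45
    return d.round(4),round(y,1)
E
python3 - <<'E'
from h import *
from workcell import telemetry
d=pickle.load(open("cams.pkl","rb"));c=d["top"];o=telemetry.get_obs()
cr=lambda p:((p[0]+.5)/2.8-.5+170,(p[1]+.5)/2.8-.5+90)
parts={}
for n,p,z in[("s1",(184,364),.086),("s2",(712,430),.086),("l1",(311,303),.11),("l2",(466,321),.11),("b",(608,351),.098)]:
    w=p2w(c,cr(p),z);parts[n]=w;print(n,w.round(4))
tr={}
for n,q in[("ball",[(22,97),(207,73),(226,235),(40,256)]),("small",[(320,27),(508,43),(496,201),(308,185)]),("large",[(580,52),(763,84),(741,240),(556,210)])]:
    P=np.array([p2w(c,cr(p),.018)[:2] for p in q]);m=P.mean(0)
    ax=(P[0]+P[1]-P[2]-P[3]);ay=(P[0]+P[3]-P[1]-P[2])
    a=np.arctan2(ax[1],ax[0]);a2=np.arctan2(-ay[0],ay[1])
    a=(a+a2)/2;print(n,m.round(4),"yaw",np.degrees([a,a2]).round(1),"size",np.linalg.norm(ax)/2,np.linalg.norm(ay)/2)
    Rm=np.array([[np.cos(a),-np.sin(a)],[np.sin(a),np.cos(a)]])
    for y in(-.043,0,.043): print("  spot",y,(m+Rm@[-.03,y]).round(4))
print(go(o,[parts["s2"][0],parts["s2"][1],.2],53))
E
```

```text
s1 [0.406  0.1882 0.086 ]
s2 [ 0.3439 -0.2747  0.086 ]
l1 [0.4566 0.0742 0.11  ]
l2 [ 0.44   -0.0587  0.11  ]
b [ 0.4136 -0.1823  0.098 ]
ball [0.5974 0.2601] yaw [6.7 6.2] size 0.15523173450128022 0.1776053133644265
  spot -0.043 [0.5726 0.2139]
  spot 0 [0.5676 0.2566]
  spot 0.043 [0.5626 0.2993]
small [ 0.6437 -0.0095] yaw [-5.1 -5.4] size 0.15253918843018735 0.1786695512827135
  spot -0.043 [ 0.61   -0.0497]
  spot 0 [ 0.6138 -0.0068]
  spot 0.043 [0.6176 0.036 ]
large [ 0.611  -0.2483] yaw [-9.8 -9.9] size 0.1529938205861183 0.17740912076959814
  spot -0.043 [ 0.5741 -0.2856]
  spot 0 [ 0.5814 -0.2432]
  spot 0.043 [ 0.5887 -0.2008]
(array([ 0.2503, -0.1878,  0.0309]), np.float64(-36.3))
```

```bash
python3 -m handwheel '[{"tx":0.04,"ty":-0.03,"jaw":1},{"tx":0.042,"ty":-0.032,"jaw":1},{"tx":0.042,"ty":-0.032,"jaw":1},{"tx":0.042,"ty":-0.031,"jaw":1},{"tx":0.042,"ty":-0.031,"tz":0.015,"jaw":1},{"tx":0.042,"ty":-0.032,"tz":0.015,"jaw":1},{"az":-9,"jaw":1},{"az":-9,"jaw":1},{"az":-9,"jaw":1},{"az":-9,"jaw":1}]' 60
cat > look.py <<'E'
import sys
from h import *
from workcell import telemetry, optics
# usage: look.py name ztop x y side
n,zt,x,y,s=sys.argv[1],*map(float,sys.argv[2:6])
o=telemetry.get_obs();c=optics.camera("wrist");T=wristT(o,c);im=c["color"][:,:,::-1].copy()
u=w2p(c,[x,y,zt],T);print("tcp",o["ee_pos"].round(4),o["tcp_rot"].round(2),"expected px",u.round(1))
# rectify to metric plane z=zt, 0.25 mm/px, world aligned (up=+x,left=+y)
N=240;sc=.00025
g=np.array([[x+(N/2-r)*sc,y+(N/2-k)*sc,zt] for r in range(N) for k in range(N)])
q=(T[:3,:3].T@(g-T[:3,3]).T).T;sl=q[:,:2]/q[:,2:];sl*=(1+c["k1"]*(sl**2).sum(1))[:,None];K=c["K"]
uv=(sl*[K[0,0],K[1,1]]+[K[0,2],K[1,2]]).astype(np.float32).reshape(N,N,2)
w=cv2.remap(im,uv,None,cv2.INTER_CUBIC)
hsv=cv2.cvtColor(w,cv2.COLOR_BGR2HSV)
cv2.imwrite(f"pics/{n}_w.png",im);cv2.imwrite(f"pics/{n}.png",np.hstack([cv2.resize(w,(480,480)),]))
np.save("w.npy",w)
E
python3 look.py s2 .086 .3439 -.2747 .013
```

```text
tcp [ 0.1582 -0.5266  0.2308] [-179.94   -0.     16.72] expected px [  68.3 -133.2]$[0]: bad value
```

View pics/s2_w.png

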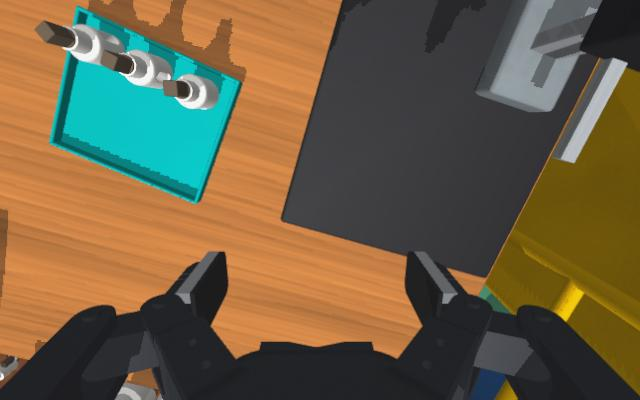

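View pics/s2.png

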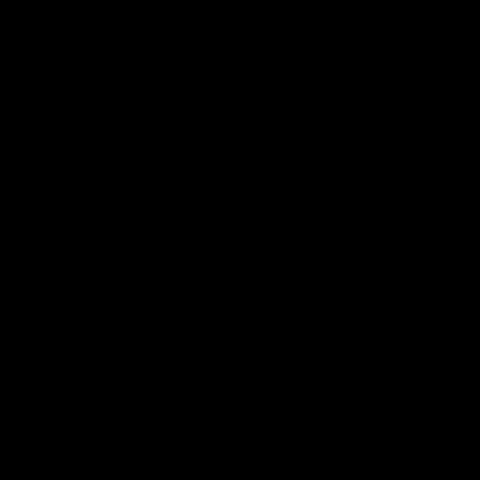

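The move was refused, so the arm hasn't moved. The wrist picture only shows the decoy tray at (145,105) and the black box. Rows probably need all seven keys, so I'll send them in full.

```bash
python3 -m handwheel '[{"tx":0.04,"ty":-0.03,"tz":0,"ax":0,"ay":0,"az":0,"jaw":1},{"tx":0.042,"ty":-0.032,"tz":0,"ax":0,"ay":0,"az":0,"jaw":1},{"tx":0.042,"ty":-0.032,"tz":0,"ax":0,"ay":0,"az":0,"jaw":1},{"tx":0.042,"ty":-0.031,"tz":0,"ax":0,"ay":0,"az":0,"jaw":1},{"tx":0.042,"ty":-0.031,"tz":0.015,"ax":0,"ay":0,"az":0,"jaw":1},{"tx":0.042,"ty":-0.032,"tz":0.015,"ax":0,"ay":0,"az":0,"jaw":1},{"tx":0,"ty":0,"tz":0,"ax":0,"ay":0,"az":-9,"jaw":1},{"tx":0,"ty":0,"tz":0,"ax":0,"ay":0,"az":-9,"jaw":1},{"tx":0,"ty":0,"tz":0,"ax":0,"ay":0,"az":-9,"jaw":1},{"tx":0,"ty":0,"tz":0,"ax":0,"ay":0,"az":-9,"jaw":1}]' 60 && python3 look.py s2 .086 .3439 -.2747 .013
```

```text
time: 1.45
ee_pos: [0.3435, -0.2746, 0.2012]
tcp_rot: [-180.0, -0.0, 53.0]
wrist_force: [0.3, -0.6, 0.2]
opening: 0.0857
grasp_force: 0.0
tcp [ 0.3435 -0.2746  0.2012] [-179.99   -0.     53.03] expected px [316.7 196.3]
```

```bash
python3 - <<'E'
import cv2,numpy as np
a=cv2.imread("pics/s2_w.png");b=cv2.imread("pics/s2.png")
cv2.imwrite("pics/s2c.png",np.hstack([cv2.resize(a[60:340,150:470],(320,280)),b[100:380]]))
E
```

```text
(no output)
```

View pics/s2c.png

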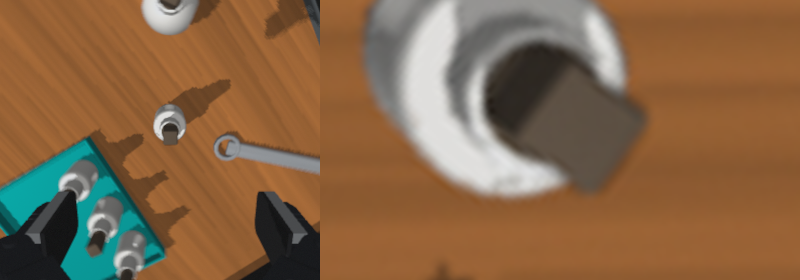

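The drive top is at crop (580,130). That puts it at about (0.345,-0.277), yaw about 55°, with a side of about 12 mm, close to the 13 mm given. Now I'll descend and grip.

```bash
python3 -m handwheel '[{"tx":-0.0011,"ty":0.0028,"tz":0.027,"ax":0,"ay":0,"az":-2,"jaw":1},{"tx":0,"ty":0,"tz":0.027,"ax":0,"ay":0,"az":0,"jaw":1},{"tx":0,"ty":0,"tz":0.027,"ax":0,"ay":0,"az":0,"jaw":1},{"tx":0,"ty":0,"tz":0.027,"ax":0,"ay":0,"az":0,"jaw":1},{"tx":0,"ty":0,"tz":0.026,"ax":0,"ay":0,"az":0,"jaw":0.5},{"tx":0,"ty":0,"tz":0,"ax":0,"ay":0,"az":0,"jaw":0},{"tx":0,"ty":0,"tz":0,"ax":0,"ay":0,"az":0,"jaw":-0.4},{"tx":0,"ty":0,"tz":0,"ax":0,"ay":0,"az":0,"jaw":-1},{"tx":0,"ty":0,"tz":0,"ax":0,"ay":0,"az":0,"jaw":-1},{"tx":0,"ty":0,"tz":0,"ax":0,"ay":0,"az":0,"jaw":-1}]' 60
```

```text
time: 2.75
ee_pos: [0.3458, -0.2779, 0.0688]
tcp_rot: [179.9, 0.0, 54.7]
wrist_force: [-0.4, 1.2, 7.4]
opening: 0.0116
grasp_force: 59.5
```

```bash
python3 -m handwheel '[{"tx":0,"ty":0,"tz":-0.03,"ax":0,"ay":0,"az":0,"jaw":-1},{"tx":0,"ty":0,"tz":-0.05,"ax":0,"ay":0,"az":0,"jaw":-1},{"tx":0,"ty":0,"tz":-0.05,"ax":0,"ay":0,"az":0,"jaw":-1},{"tx":0.04,"ty":0.01,"tz":0,"ax":0,"ay":0,"az":0,"jaw":-1},{"tx":0.05,"ty":0.012,"tz":0,"ax":0,"ay":0,"az":0,"jaw":-1},{"tx":0.05,"ty":0.012,"tz":0,"ax":0,"ay":0,"az":0,"jaw":-1},{"tx":0.05,"ty":0.012,"tz":0,"ax":0,"ay":0,"az":0,"jaw":-1},{"tx":0.05,"ty":0.012,"tz":0,"ax":0,"ay":0,"az":0,"jaw":-1},{"tx":0.05,"ty":0.013,"tz":0,"ax":0,"ay":0,"az":0,"jaw":-1},{"tx":0.049,"ty":0.013,"tz":0,"ax":0,"ay":0,"az":0,"jaw":-1}]' 60
python3 - <<'E'
from h import *
from workcell import telemetry,optics
o=telemetry.get_obs();c=optics.camera("wrist")
cv2.imwrite("pics/p1.png",c["color"][:,:,::-1])
print(o["ee_pos"],o["opening"],o["wrist_force"],go(o,[.61,-.0497,.0745]))
T=wristT(o,c)
b=o["ee_pos"].copy()
print("part foot exp px",w2p(c,b-[0,0,.0688],T),"spot px",w2p(c,[.61,-.0497,.005],T))
E
```

```text
time: 4.0
ee_pos: [0.6107, -0.0478, 0.1974]
tcp_rot: [180.0, -0.0, 54.7]
wrist_force: [0.4, -0.6, -2.7]
opening: 0.0112
grasp_force: 58.9
[ 0.610726   -0.04778732  0.19742745] 0.011179642580910969 [ 0.43713472 -0.64566856 -2.65497047] (array([-0.002 ,  0.0005,  0.1229]), 0)
part foot exp px [316.30428993 213.1239434 ] spot px [316.7672136  180.23424637]
```

View pics/p1.png

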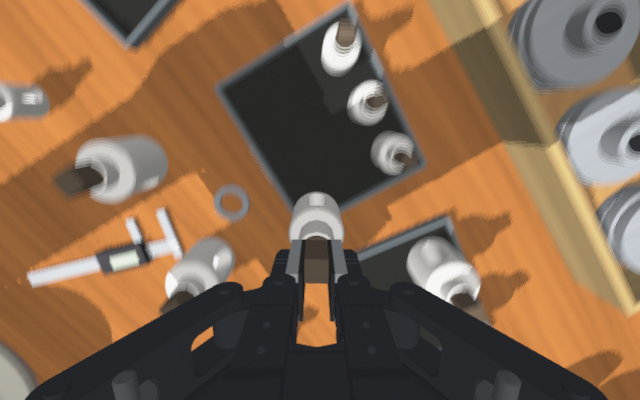

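The small plug is held upright, body at (317,213), with the target spot at (317,180) inside the small-plug tray. Lowering and releasing.

```bash
python3 -m handwheel '[{"tx":-0.002,"ty":0.0005,"tz":0.03,"ax":0,"ay":0,"az":0,"jaw":-1},{"tx":0,"ty":0,"tz":0.035,"ax":0,"ay":0,"az":0,"jaw":-1},{"tx":0,"ty":0,"tz":0.03,"ax":0,"ay":0,"az":0,"jaw":-1},{"tx":0,"ty":0,"tz":0.015,"ax":0,"ay":0,"az":0,"jaw":-1},{"tx":0,"ty":0,"tz":0.006,"ax":0,"ay":0,"az":0,"jaw":-1},{"tx":0,"ty":0,"tz":0.004,"ax":0,"ay":0,"az":0,"jaw":-1},{"tx":0,"ty":0,"tz":0.002,"ax":0,"ay":0,"az":0,"jaw":-1},{"tx":0,"ty":0,"tz":0,"ax":0,"ay":0,"az":0,"jaw":-1},{"tx":0,"ty":0,"tz":0,"ax":0,"ay":0,"az":0,"jaw":-1},{"tx":0,"ty":0,"tz":0,"ax":0,"ay":0,"az":0,"jaw":-1}]' 60
```

```text
time: 5.3
ee_pos: [0.6089, -0.0511, 0.0755]
tcp_rot: [180.0, -0.0, 54.7]
wrist_force: [-0.7, -0.2, -1.6]
opening: 0.0113
grasp_force: 59.0
```

```bash
python3 -m handwheel '[{"tx":0,"ty":0,"tz":0.001,"ax":0,"ay":0,"az":0,"jaw":-1},{"tx":0,"ty":0,"tz":0.001,"ax":0,"ay":0,"az":0,"jaw":-1},{"tx":0,"ty":0,"tz":0,"ax":0,"ay":0,"az":0,"jaw":-0.85},{"tx":0,"ty":0,"tz":0,"ax":0,"ay":0,"az":0,"jaw":-0.6},{"tx":0,"ty":0,"tz":0,"ax":0,"ay":0,"az":0,"jaw":-0.3},{"tx":0,"ty":0,"tz":0,"ax":0,"ay":0,"az":0,"jaw":-0.3},{"tx":0,"ty":0,"tz":-0.02,"ax":0,"ay":0,"az":0,"jaw":-0.3},{"tx":0,"ty":0,"tz":-0.04,"ax":0,"ay":0,"az":0,"jaw":0},{"tx":0,"ty":0,"tz":-0.05,"ax":0,"ay":0,"az":0,"jaw":0.5},{"tx":0,"ty":0,"tz":-0.03,"ax":0,"ay":0,"az":0,"jaw":1}]' 60
python3 - <<'E'
from h import *
from workcell import telemetry
o=telemetry.get_obs()
print(o["ee_pos"],go(o,[.4136,-.1823,.21]))
E
```

```text
time: 6.55
ee_pos: [0.6092, -0.0511, 0.216]
tcp_rot: [179.9, -0.1, 54.7]
wrist_force: [-0.3, 0.1, -0.6]
opening: 0.0769
grasp_force: 0.0
[ 0.60915325 -0.05108771  0.2160035 ] (array([-0.2201, -0.0839,  0.0055]), 0)
```

```bash
python3 -m handwheel '[{"tx":-0.035,"ty":-0.014,"tz":0.006,"ax":0,"ay":0,"az":0,"jaw":1},{"tx":-0.045,"ty":-0.017,"tz":0,"ax":0,"ay":0,"az":0,"jaw":1},{"tx":-0.045,"ty":-0.017,"tz":0,"ax":0,"ay":0,"az":0,"jaw":1},{"tx":-0.045,"ty":-0.017,"tz":0,"ax":0,"ay":0,"az":0,"jaw":1},{"tx":-0.03,"ty":-0.011,"tz":0,"ax":0,"ay":0,"az":0,"jaw":1},{"tx":-0.02,"ty":-0.008,"tz":0,"ax":0,"ay":0,"az":0,"jaw":1},{"tx":0,"ty":0,"tz":0,"ax":0,"ay":0,"az":0,"jaw":1},{"tx":0,"ty":0,"tz":0,"ax":0,"ay":0,"az":0,"jaw":1},{"tx":0,"ty":0,"tz":0,"ax":0,"ay":0,"az":0,"jaw":1},{"tx":0,"ty":0,"tz":0,"ax":0,"ay":0,"az":0,"jaw":1}]' 60
python3 look.py b .098 .4136 -.1823 .016
```

```text
time: 7.8
ee_pos: [0.4135, -0.1818, 0.2071]
tcp_rot: [-180.0, 0.0, 54.8]
wrist_force: [-0.0, 0.4, 0.1]
opening: 0.0853
grasp_force: 0.0
tcp [ 0.4135 -0.1818  0.2071] [-179.98    0.     54.76] expected px [316.8 198.8]
```

View pics/b.png

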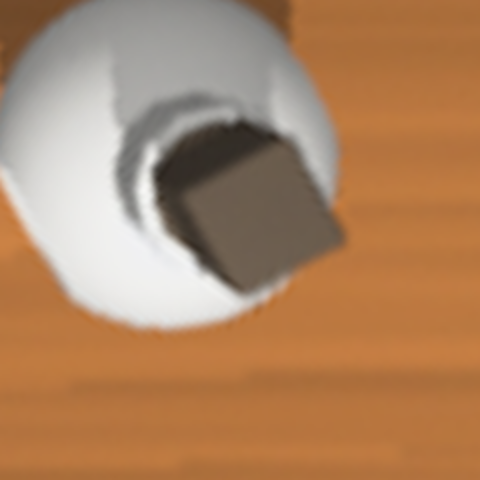

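The drive top is at (267,218), which puts it at about (0.4163,-0.1857), yaw about 28°.

```bash
python3 -m handwheel '[{"tx":-0.0016,"ty":0.0046,"tz":0,"ax":0,"ay":0,"az":9,"jaw":1},{"tx":0,"ty":0,"tz":0.035,"ax":0,"ay":0,"az":9,"jaw":1},{"tx":0,"ty":0,"tz":0.035,"ax":0,"ay":0,"az":8.6,"jaw":1},{"tx":0,"ty":0,"tz":0.035,"ax":0,"ay":0,"az":0,"jaw":1},{"tx":0,"ty":0,"tz":0.022,"ax":0,"ay":0,"az":0,"jaw":0.5},{"tx":0,"ty":0,"tz":0,"ax":0,"ay":0,"az":0,"jaw":0},{"tx":0,"ty":0,"tz":0,"ax":0,"ay":0,"az":0,"jaw":-0.4},{"tx":0,"ty":0,"tz":0,"ax":0,"ay":0,"az":0,"jaw":-1},{"tx":0,"ty":0,"tz":0,"ax":0,"ay":0,"az":0,"jaw":-1},{"tx":0,"ty":0,"tz":0,"ax":0,"ay":0,"az":0,"jaw":-1}]' 60
python3 - <<'E'
from h import *
from workcell import telemetry
o=telemetry.get_obs()
print(go(o,[.5676,.2566,o["ee_pos"][2]]))
E
```

```text
time: 9.1
ee_pos: [0.4166, -0.1863, 0.0817]
tcp_rot: [179.9, -0.1, 28.1]
wrist_force: [-1.1, 1.0, 6.4]
opening: 0.0147
grasp_force: 59.2
(array([ 0.3419, -0.3194,  0.    ]), 0)
```

```bash
python3 -m handwheel '[{"tx":0,"ty":0,"tz":-0.03,"ax":0,"ay":0,"az":0,"jaw":-1},{"tx":0,"ty":0,"tz":-0.055,"ax":0,"ay":0,"az":0,"jaw":-1},{"tx":0,"ty":0,"tz":-0.055,"ax":0,"ay":0,"az":0,"jaw":-1},{"tx":0.034,"ty":-0.032,"tz":0,"ax":0,"ay":0,"az":0,"jaw":-1},{"tx":0.034,"ty":-0.032,"tz":0,"ax":0,"ay":0,"az":0,"jaw":-1},{"tx":0.034,"ty":-0.032,"tz":0,"ax":0,"ay":0,"az":0,"jaw":-1},{"tx":0.034,"ty":-0.032,"tz":0,"ax":0,"ay":0,"az":0,"jaw":-1},{"tx":0.034,"ty":-0.032,"tz":0,"ax":0,"ay":0,"az":0,"jaw":-1},{"tx":0.034,"ty":-0.032,"tz":0,"ax":0,"ay":0,"az":0,"jaw":-1},{"tx":0.034,"ty":-0.032,"tz":0,"ax":0,"ay":0,"az":0,"jaw":-1}]' 60
python3 -m handwheel '[{"tx":0.035,"ty":-0.032,"tz":0,"ax":0,"ay":0,"az":0,"jaw":-1},{"tx":0.035,"ty":-0.032,"tz":0,"ax":0,"ay":0,"az":0,"jaw":-1},{"tx":0.024,"ty":-0.022,"tz":0,"ax":0,"ay":0,"az":0,"jaw":-1},{"tx":0.01,"ty":-0.009,"tz":0,"ax":0,"ay":0,"az":0,"jaw":-1},{"tx":0,"ty":0,"tz":0.03,"ax":0,"ay":0,"az":0,"jaw":-1},{"tx":0,"ty":0,"tz":0.045,"ax":0,"ay":0,"az":0,"jaw":-1},{"tx":0,"ty":0,"tz":0.025,"ax":0,"ay":0,"az":0,"jaw":-1},{"tx":0,"ty":0,"tz":0.01,"ax":0,"ay":0,"az":0,"jaw":-1},{"tx":0,"ty":0,"tz":0,"ax":0,"ay":0,"az":0,"jaw":-1},{"tx":0,"ty":0,"tz":0,"ax":0,"ay":0,"az":0,"jaw":-1}]' 60
python3 - <<'E'
from h import *
from workcell import telemetry
o=telemetry.get_obs()
print(go(o,[.5676,.2566,.0877]))
E
```

```text
time: 10.35
ee_pos: [0.5205, 0.1252, 0.2201]
tcp_rot: [180.0, 0.0, 28.1]
wrist_force: [0.7, -1.1, -4.7]
opening: 0.0146
grasp_force: 59.7
time: 11.6
ee_pos: [0.5679, 0.2566, 0.1119]
tcp_rot: [180.0, -0.1, 28.1]
wrist_force: [-0.3, -0.1, -4.2]
opening: 0.0142
grasp_force: 59.7
(array([-0.0003, -0.0002,  0.0242]), 0)
```

```bash
python3 -m handwheel '[{"tx":0,"ty":0,"tz":0.012,"ax":0,"ay":0,"az":0,"jaw":-1},{"tx":0,"ty":0,"tz":0.007,"ax":0,"ay":0,"az":0,"jaw":-1},{"tx":0,"ty":0,"tz":0.004,"ax":0,"ay":0,"az":0,"jaw":-1},{"tx":0,"ty":0,"tz":0.002,"ax":0,"ay":0,"az":0,"jaw":-1},{"tx":0,"ty":0,"tz":0,"ax":0,"ay":0,"az":0,"jaw":-1},{"tx":0,"ty":0,"tz":0,"ax":0,"ay":0,"az":0,"jaw":-0.85},{"tx":0,"ty":0,"tz":0,"ax":0,"ay":0,"az":0,"jaw":-0.6},{"tx":0,"ty":0,"tz":0,"ax":0,"ay":0,"az":0,"jaw":-0.3},{"tx":0,"ty":0,"tz":0,"ax":0,"ay":0,"az":0,"jaw":-0.2},{"tx":0,"ty":0,"tz":0,"ax":0,"ay":0,"az":0,"jaw":-0.2}]' 60
python3 -m handwheel '[{"tx":0,"ty":0,"tz":-0.025,"ax":0,"ay":0,"az":0,"jaw":-0.2},{"tx":0,"ty":0,"tz":-0.05,"ax":0,"ay":0,"az":0,"jaw":0},{"tx":0,"ty":0,"tz":-0.035,"ax":0,"ay":0,"az":0,"jaw":0.5},{"tx":-0.044,"ty":-0.005,"tz":0,"ax":0,"ay":0,"az":0,"jaw":1},{"tx":-0.044,"ty":-0.005,"tz":0,"ax":0,"ay":0,"az":0,"jaw":1},{"tx":-0.044,"ty":-0.004,"tz":0,"ax":0,"ay":0,"az":0,"jaw":1},{"tx":-0.03,"ty":-0.002,"tz":0,"ax":0,"ay":0,"az":0,"jaw":1},{"tx":-0.012,"ty":0,"tz":0,"ax":0,"ay":0,"az":0,"jaw":1},{"tx":0,"ty":0,"tz":0,"ax":0,"ay":0,"az":0,"jaw":1},{"tx":0,"ty":0,"tz":0,"ax":0,"ay":0,"az":0,"jaw":1}]' 60
python3 look.py s1 .086 .406 .1882 .013
```

```text
time: 12.85
ee_pos: [0.5673, 0.2564, 0.0852]
tcp_rot: [180.0, 0.0, 28.1]
wrist_force: [-0.1, -0.4, 0.4]
opening: 0.0342
grasp_force: 0.0
time: 14.1
ee_pos: [0.407, 0.1889, 0.1952]
tcp_rot: [-180.0, -0.0, 28.1]
wrist_force: [0.0, 0.1, 0.2]
opening: 0.0854
grasp_force: 0.0
tcp [0.407  0.1889 0.1952] [-1.800e+02 -1.000e-02  2.811e+01] expected px [316.3 199.6]
```

View pics/s1.png

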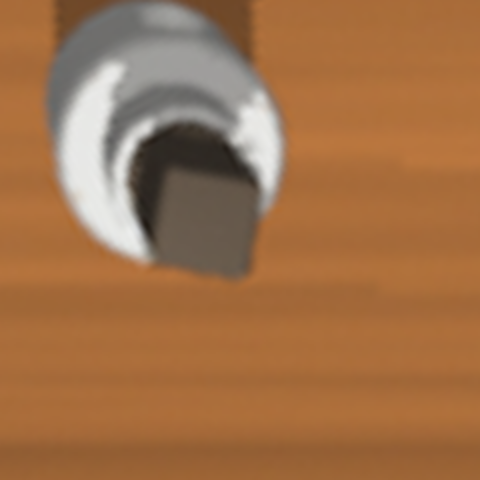

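The drive top is at (206,222), which puts it at about (0.4083,0.1925), yaw about -11°.

```bash
python3 -m handwheel '[{"tx":0.0028,"ty":-0.0026,"tz":0,"ax":0,"ay":0,"az":9.75,"jaw":1},{"tx":0,"ty":0,"tz":0.025,"ax":0,"ay":0,"az":9.75,"jaw":1},{"tx":0,"ty":0,"tz":0.035,"ax":0,"ay":0,"az":9.75,"jaw":1},{"tx":0,"ty":0,"tz":0.035,"ax":0,"ay":0,"az":9.75,"jaw":1},{"tx":0,"ty":0,"tz":0.033,"ax":0,"ay":0,"az":0,"jaw":0.5},{"tx":0,"ty":0,"tz":0,"ax":0,"ay":0,"az":0,"jaw":0},{"tx":0,"ty":0,"tz":0,"ax":0,"ay":0,"az":0,"jaw":-0.4},{"tx":0,"ty":0,"tz":0,"ax":0,"ay":0,"az":0,"jaw":-1},{"tx":0,"ty":0,"tz":0,"ax":0,"ay":0,"az":0,"jaw":-1},{"tx":0,"ty":0,"tz":0,"ax":0,"ay":0,"az":0,"jaw":-1}]' 60
python3 - <<'E'
from h import *
from workcell import telemetry
o=telemetry.get_obs()
print(go(o,[.6176,.036,o["ee_pos"][2]]))
E
```

```text
time: 15.4
ee_pos: [0.4319, 0.041, 0.0684]
tcp_rot: [-173.1, 1.7, 1.0]
wrist_force: [-0.3, 1.7, -0.2]
opening: 0.0002
grasp_force: 0.0
(array([ 0.1855,  0.0075, -0.0065]), 0)
```

That went wrong: the tool is at (0.432,0.041) and tilted instead of over the plug. I'll check the state before anything else.

```bash
python3 - <<'E'
from h import *
from workcell import telemetry,optics
o=telemetry.get_obs();print(o)
t=optics.camera("top")["color"];s=optics.camera("side")["color"]
a=cv2.resize(t[80:280,160:480],(640,400));
cv2.imwrite("pics/chk.png",np.vstack([a,cv2.resize(s[80:290,120:456],(320,200)).repeat(1,1) if 0 else np.hstack([cv2.resize(s[80:290,120:456],(320,200)),np.zeros((200,320,3),np.uint8)])])[:,:,::-1])
cv2.imwrite("pics/side_chk.png",s[:,:,::-1])
E
```

```text
{'time': 15.4, 'q': array([  0.93286561,  -9.40240175, -22.12198293,  79.00329149,
         6.85135759, 179.94195204]), 'qd': array([-0.10810152,  0.0410507 , -0.28686493, -0.07203249,  0.08022535,
       -0.04419937]), 'joint_efforts': array([ 5.52122702e-02, -3.58645678e+01,  4.63539612e+01,  3.33617376e-01,
        3.88861299e-01, -1.83206828e-05]), 'ee_pos': array([0.43192949, 0.0410364 , 0.06836934]), 'tcp_rot': array([-173.14691235,    1.71594703,    0.9905249 ]), 'wrist_force': array([-0.32496955,  1.66809123, -0.19009878]), 'torque': array([-0.09735764,  0.02870676,  0.00428836]), 'grasp_force': 0.0, 'opening': 0.0002484896435424314}
```

View pics/chk.png

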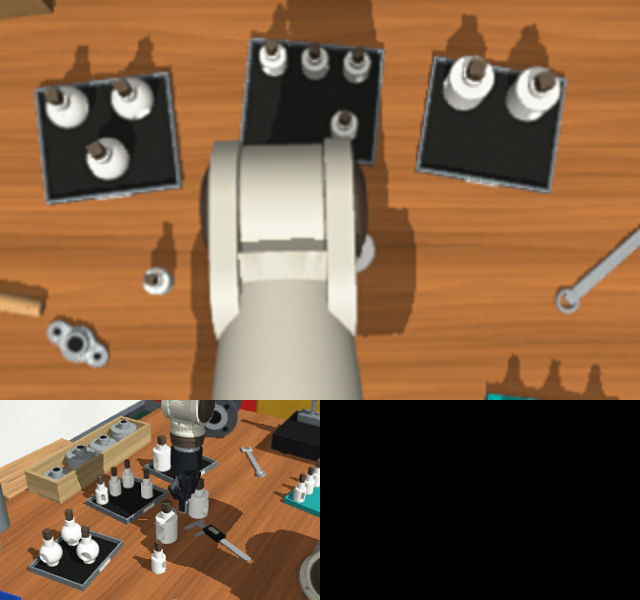

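All parts still stand, and both the first small plug and the ball are in their trays. The cause was joint 6 reaching its +180° limit (yaw = q1 - q6 + 180), so I need yaw = 79° for this grasp. First I'll lift straight up, clear of the large plugs.

```bash
python3 -m handwheel '[{"tx":-0.0003,"ty":-0.0012,"tz":-0.01,"ax":0,"ay":0,"az":0,"jaw":-1},{"tx":-0.0003,"ty":-0.0012,"tz":-0.01,"ax":0,"ay":0,"az":0,"jaw":-1},{"tx":-0.0006,"ty":-0.0024,"tz":-0.02,"ax":0,"ay":0,"az":0,"jaw":-1},{"tx":-0.0006,"ty":-0.0024,"tz":-0.02,"ax":0,"ay":0,"az":0,"jaw":-1},{"tx":0,"ty":0,"tz":0,"ax":0,"ay":0,"az":0,"jaw":-1},{"tx":0,"ty":0,"tz":0,"ax":0,"ay":0,"az":0,"jaw":-1},{"tx":0,"ty":0,"tz":0,"ax":0,"ay":0,"az":0,"jaw":-1},{"tx":0,"ty":0,"tz":0,"ax":0,"ay":0,"az":0,"jaw":-1},{"tx":0,"ty":0,"tz":0,"ax":0,"ay":0,"az":0,"jaw":-1},{"tx":0,"ty":0,"tz":0,"ax":0,"ay":0,"az":0,"jaw":-1}]' 60
```

```text
time: 16.75
ee_pos: [0.4317, 0.0408, 0.1282]
tcp_rot: [-173.1, 1.8, 1.0]
wrist_force: [-0.1, -0.5, -0.3]
opening: -0.0
grasp_force: 0.0
```

```bash
python3 - <<'E'
from h import *
from workcell import telemetry
o=telemetry.get_obs()
a=R.from_euler("xyz",o["tcp_rot"],degrees=True);b=R.from_euler("xyz",[180,0,o["tcp_rot"][2]],degrees=True)
print((a.inv()*b).as_rotvec(degrees=True), a.inv().apply([0,0,1]))
E
```

```text
[-6.85259012  1.76884169 -0.10591169] [-0.03090405 -0.1192678  -0.99238104]
```

```bash
python3 -m handwheel '[{"tx":-0.0014,"ty":-0.0054,"tz":-0.0447,"ax":0,"ay":0,"az":0,"jaw":-1},{"tx":-0.0011,"ty":-0.0042,"tz":-0.0347,"ax":0,"ay":0,"az":0,"jaw":0},{"tx":0,"ty":0,"tz":0,"ax":-6.85,"ay":1.77,"az":-0.1,"jaw":1},{"tx":0,"ty":0,"tz":0,"ax":0,"ay":0,"az":-9.75,"jaw":1},{"tx":0,"ty":0,"tz":0,"ax":0,"ay":0,"az":-9.75,"jaw":1},{"tx":0,"ty":0,"tz":0,"ax":0,"ay":0,"az":-9.75,"jaw":1},{"tx":0,"ty":0,"tz":0,"ax":0,"ay":0,"az":-9.75,"jaw":1},{"tx":0,"ty":0,"tz":0,"ax":0,"ay":0,"az":-9.75,"jaw":1},{"tx":0,"ty":0,"tz":0,"ax":0,"ay":0,"az":-9.75,"jaw":1},{"tx":0,"ty":0,"tz":0,"ax":0,"ay":0,"az":-9.75,"jaw":1}]' 60
python3 - <<'E'
from h import *
from workcell import telemetry
o=telemetry.get_obs()
print(o["q"].round(1),go(o,[.4083,.1925,.195],79))
E
```

```text
time: 18.0
ee_pos: [0.4325, 0.0213, 0.2083]
tcp_rot: [-179.7, -0.8, 70.9]
wrist_force: [-0.2, -0.1, -0.1]
opening: 0.0855
grasp_force: 0.0
[  2.3 -11.4  -8.1  93.3   0.8 111.4] (array([ 0.1536, -0.0788,  0.0159]), np.float64(-8.1))
```

```bash
python3 -m handwheel '[{"tx":0.025,"ty":-0.013,"tz":0.003,"ax":0,"ay":0,"az":0,"jaw":1},{"tx":0.04,"ty":-0.02,"tz":0.004,"ax":0,"ay":0,"az":0,"jaw":1},{"tx":0.04,"ty":-0.02,"tz":0.004,"ax":0,"ay":0,"az":0,"jaw":1},{"tx":0.03,"ty":-0.016,"tz":0.003,"ax":0,"ay":0,"az":0,"jaw":1},{"tx":0.018,"ty":-0.01,"tz":0.002,"ax":0,"ay":0,"az":0,"jaw":1},{"tx":0,"ty":0,"tz":0,"ax":0,"ay":0,"az":-8.1,"jaw":1},{"tx":0,"ty":0,"tz":0,"ax":0,"ay":0,"az":0,"jaw":1},{"tx":0,"ty":0,"tz":0,"ax":0,"ay":0,"az":0,"jaw":1},{"tx":0,"ty":0,"tz":0,"ax":0,"ay":0,"az":0,"jaw":1},{"tx":0,"ty":0,"tz":0,"ax":0,"ay":0,"az":0,"jaw":1}]' 60
python3 look.py s1b .086 .4083 .1925 .013
python3 - <<'E'
from h import *
from workcell import telemetry
o=telemetry.get_obs()
a=R.from_euler("xyz",o["tcp_rot"],degrees=True);b=R.from_euler("xyz",[180,0,79],degrees=True)
print((a.inv()*b).as_rotvec(degrees=True), go(o,[.4083,.1925,.067]))
E
```

```text
time: 19.25
ee_pos: [0.4089, 0.1919, 0.1949]
tcp_rot: [-179.8, -0.8, 78.6]
wrist_force: [0.4, -0.2, -0.6]
opening: 0.0851
grasp_force: 0.0
tcp [0.4089 0.1919 0.1949] [-179.8    -0.82   78.59] expected px [316.  199.8]
[-0.19080128 -0.82172989 -0.39464933] (array([-0.0014, -0.0003,  0.1279]), 0)
```

View pics/s1b.png

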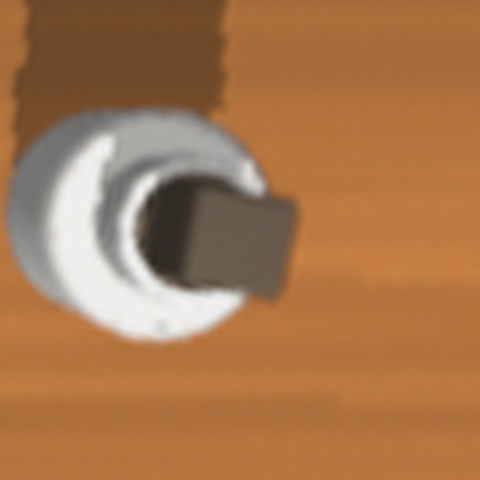

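The drive is at (241,242), exactly as predicted. Descending with a small tilt correction.

```bash
python3 -m handwheel '[{"tx":0,"ty":0,"tz":0,"ax":-0.2,"ay":-0.82,"az":-0.4,"jaw":1},{"tx":0.0005,"ty":-0.0007,"tz":0.032,"ax":0,"ay":0,"az":0,"jaw":1},{"tx":0,"ty":0,"tz":0.032,"ax":0,"ay":0,"az":0,"jaw":1},{"tx":0,"ty":0,"tz":0.032,"ax":0,"ay":0,"az":0,"jaw":1},{"tx":0,"ty":0,"tz":0.032,"ax":0,"ay":0,"az":0,"jaw":0.5},{"tx":0,"ty":0,"tz":0,"ax":0,"ay":0,"az":0,"jaw":0},{"tx":0,"ty":0,"tz":0,"ax":0,"ay":0,"az":0,"jaw":-0.4},{"tx":0,"ty":0,"tz":0,"ax":0,"ay":0,"az":0,"jaw":-1},{"tx":0,"ty":0,"tz":0,"ax":0,"ay":0,"az":0,"jaw":-1},{"tx":0,"ty":0,"tz":0,"ax":0,"ay":0,"az":0,"jaw":-1}]' 60
python3 - <<'E'
from h import *
from workcell import telemetry
o=telemetry.get_obs()
print(o["q"].round(1),go(o,[.6176,.036,o["ee_pos"][2]]))
E
```

```text
time: 20.55
ee_pos: [0.4091, 0.1931, 0.0686]
tcp_rot: [179.9, -0.1, 79.1]
wrist_force: [-1.1, 0.7, 6.7]
opening: 0.0113
grasp_force: 59.1
[ 25.3  -8.6 -21.2  77.3   0.  126.2] (array([-0.1147,  0.2346,  0.0003]), 0)
```

```bash
python3 -m handwheel '[{"tx":0,"ty":0,"tz":-0.03,"ax":0,"ay":0,"az":0,"jaw":-1},{"tx":0,"ty":0,"tz":-0.045,"ax":0,"ay":0,"az":0,"jaw":-1},{"tx":0,"ty":0,"tz":-0.045,"ax":0,"ay":0,"az":0,"jaw":-1},{"tx":-0.0164,"ty":0.0335,"tz":0,"ax":0,"ay":0,"az":0,"jaw":-1},{"tx":-0.0164,"ty":0.0335,"tz":0,"ax":0,"ay":0,"az":0,"jaw":-1},{"tx":-0.0164,"ty":0.0335,"tz":0,"ax":0,"ay":0,"az":0,"jaw":-1},{"tx":-0.0164,"ty":0.0335,"tz":0,"ax":0,"ay":0,"az":0,"jaw":-1},{"tx":-0.0164,"ty":0.0335,"tz":0,"ax":0,"ay":0,"az":0,"jaw":-1},{"tx":-0.0164,"ty":0.0335,"tz":0,"ax":0,"ay":0,"az":0,"jaw":-1},{"tx":-0.0164,"ty":0.0335,"tz":0,"ax":0,"ay":0,"az":0,"jaw":-1}]' 60
python3 -m handwheel '[{"tx":0,"ty":0,"tz":0,"ax":0,"ay":0,"az":0,"jaw":-1},{"tx":0,"ty":0,"tz":0.02,"ax":0,"ay":0,"az":0,"jaw":-1},{"tx":0,"ty":0,"tz":0.03,"ax":0,"ay":0,"az":0,"jaw":-1},{"tx":0,"ty":0,"tz":0.02,"ax":0,"ay":0,"az":0,"jaw":-1},{"tx":0,"ty":0,"tz":0.015,"ax":0,"ay":0,"az":0,"jaw":-1},{"tx":0,"ty":0,"tz":0.01,"ax":0,"ay":0,"az":0,"jaw":-1},{"tx":0,"ty":0,"tz":0,"ax":0,"ay":0,"az":0,"jaw":-1},{"tx":0,"ty":0,"tz":0,"ax":0,"ay":0,"az":0,"jaw":-1},{"tx":0,"ty":0,"tz":0,"ax":0,"ay":0,"az":0,"jaw":-1},{"tx":0,"ty":0,"tz":0,"ax":0,"ay":0,"az":0,"jaw":-1}]' 60
python3 - <<'E'
from h import *
from workcell import telemetry
o=telemetry.get_obs()
print(go(o,[.6176,.036,.0746]))
E
```

```text
time: 21.8
ee_pos: [0.6178, 0.0346, 0.1873]
tcp_rot: [180.0, -0.0, 79.1]
wrist_force: [0.1, 0.4, -1.1]
opening: 0.0112
grasp_force: 59.1
time: 23.05
ee_pos: [0.617, 0.0355, 0.0923]
tcp_rot: [180.0, -0.0, 79.1]
wrist_force: [-0.0, -0.1, -1.0]
opening: 0.0109
grasp_force: 59.2
(array([0.0006, 0.0005, 0.0177]), 0)
```

```bash
python3 -m handwheel '[{"tx":0,"ty":0,"tz":0.008,"ax":0,"ay":0,"az":0,"jaw":-1},{"tx":0,"ty":0,"tz":0.006,"ax":0,"ay":0,"az":0,"jaw":-1},{"tx":0,"ty":0,"tz":0.003,"ax":0,"ay":0,"az":0,"jaw":-1},{"tx":0,"ty":0,"tz":0.001,"ax":0,"ay":0,"az":0,"jaw":-1},{"tx":0,"ty":0,"tz":0,"ax":0,"ay":0,"az":0,"jaw":-1},{"tx":0,"ty":0,"tz":0,"ax":0,"ay":0,"az":0,"jaw":-0.85},{"tx":0,"ty":0,"tz":0,"ax":0,"ay":0,"az":0,"jaw":-0.6},{"tx":0,"ty":0,"tz":0,"ax":0,"ay":0,"az":0,"jaw":-0.3},{"tx":0,"ty":0,"tz":0,"ax":0,"ay":0,"az":0,"jaw":-0.2},{"tx":0,"ty":0,"tz":0,"ax":0,"ay":0,"az":0,"jaw":-0.2}]' 60
python3 -m handwheel '[{"tx":0,"ty":0,"tz":-0.03,"ax":0,"ay":0,"az":0,"jaw":-0.2},{"tx":0,"ty":0,"tz":-0.05,"ax":0,"ay":0,"az":0,"jaw":0},{"tx":0,"ty":0,"tz":-0.055,"ax":0,"ay":0,"az":0,"jaw":0.5},{"tx":0.002,"ty":-0.045,"tz":0,"ax":0,"ay":0,"az":0,"jaw":1},{"tx":0.002,"ty":-0.045,"tz":0,"ax":0,"ay":0,"az":0,"jaw":1},{"tx":0.002,"ty":-0.045,"tz":0,"ax":0,"ay":0,"az":0,"jaw":1},{"tx":0.001,"ty":-0.03,"tz":0,"ax":0,"ay":0,"az":0,"jaw":1},{"tx":0,"ty":0,"tz":0,"ax":0,"ay":0,"az":0,"jaw":1},{"tx":0,"ty":0,"tz":0,"ax":0,"ay":0,"az":0,"jaw":1},{"tx":0,"ty":0,"tz":0,"ax":0,"ay":0,"az":0,"jaw":1}]' 60
python3 look.py l1 .11 .4566 .0742 .02
```

```text
time: 24.3
ee_pos: [0.6168, 0.0355, 0.074]
tcp_rot: [180.0, -0.0, 79.1]
wrist_force: [-0.9, 0.0, 0.4]
opening: 0.0341
grasp_force: 0.0
time: 25.55
ee_pos: [0.4568, 0.0735, 0.2086]
tcp_rot: [-180.0, 0.0, 79.0]
wrist_force: [-0.3, 0.4, 0.3]
opening: 0.0854
grasp_force: 0.0
tcp [0.4568 0.0735 0.2086] [-1.7998e+02  1.0000e-02  7.9040e+01] expected px [316.1 201.2]
```

View pics/l1.png

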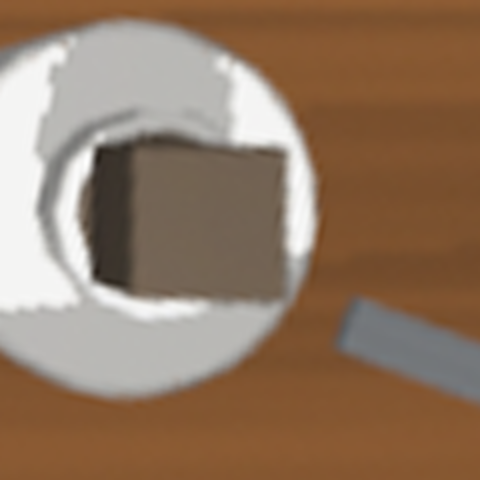

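The drive top is at (209,223), which puts it at about (0.4587,0.078), yaw about 89°.

```bash
python3 -m handwheel '[{"tx":0.0048,"ty":0.001,"tz":0,"ax":0,"ay":0,"az":0,"jaw":1},{"tx":0,"ty":0,"tz":0.02,"ax":0,"ay":0,"az":-10,"jaw":1},{"tx":0,"ty":0,"tz":0.035,"ax":0,"ay":0,"az":0,"jaw":1},{"tx":0,"ty":0,"tz":0.035,"ax":0,"ay":0,"az":0,"jaw":1},{"tx":0,"ty":0,"tz":0.029,"ax":0,"ay":0,"az":0,"jaw":0.5},{"tx":0,"ty":0,"tz":0,"ax":0,"ay":0,"az":0,"jaw":0},{"tx":0,"ty":0,"tz":0,"ax":0,"ay":0,"az":0,"jaw":-0.4},{"tx":0,"ty":0,"tz":0,"ax":0,"ay":0,"az":0,"jaw":-1},{"tx":0,"ty":0,"tz":0,"ax":0,"ay":0,"az":0,"jaw":-1},{"tx":0,"ty":0,"tz":0,"ax":0,"ay":0,"az":0,"jaw":-1}]' 90
python3 - <<'E'
from h import *
from workcell import telemetry
o=telemetry.get_obs()
print(o["q"].round(1),go(o,[.5741,-.2856,o["ee_pos"][2]]))
E
```

```text
time: 26.85
ee_pos: [0.4591, 0.0784, 0.0917]
tcp_rot: [179.8, -0.0, 89.1]
wrist_force: [0.3, 0.4, 6.6]
opening: 0.0179
grasp_force: 90.7
[  9.7  -7.2 -17.3  79.7   0.  100.6] (array([-3.621e-01,  1.209e-01,  2.000e-04]), 0)
```

```bash
python3 -m handwheel '[{"tx":0,"ty":0,"tz":-0.025,"ax":0,"ay":0,"az":0,"jaw":-1},{"tx":0,"ty":0,"tz":-0.055,"ax":0,"ay":0,"az":0,"jaw":-1},{"tx":0,"ty":0,"tz":-0.055,"ax":0,"ay":0,"az":0,"jaw":-1},{"tx":-0.036,"ty":0.012,"tz":0,"ax":0,"ay":0,"az":0,"jaw":-1},{"tx":-0.036,"ty":0.012,"tz":0,"ax":0,"ay":0,"az":0,"jaw":-1},{"tx":-0.036,"ty":0.012,"tz":0,"ax":0,"ay":0,"az":0,"jaw":-1},{"tx":-0.036,"ty":0.012,"tz":0,"ax":0,"ay":0,"az":0,"jaw":-1},{"tx":-0.036,"ty":0.012,"tz":0,"ax":0,"ay":0,"az":0,"jaw":-1},{"tx":-0.036,"ty":0.012,"tz":0,"ax":0,"ay":0,"az":0,"jaw":-1},{"tx":-0.036,"ty":0.012,"tz":0,"ax":0,"ay":0,"az":0,"jaw":-1}]' 90
python3 -m handwheel '[{"tx":-0.036,"ty":0.012,"tz":0,"ax":0,"ay":0,"az":0,"jaw":-1},{"tx":-0.036,"ty":0.012,"tz":0,"ax":0,"ay":0,"az":0,"jaw":-1},{"tx":-0.025,"ty":0.009,"tz":0,"ax":0,"ay":0,"az":0,"jaw":-1},{"tx":-0.013,"ty":0.004,"tz":0,"ax":0,"ay":0,"az":0,"jaw":-1},{"tx":0,"ty":0,"tz":0.02,"ax":0,"ay":0,"az":0,"jaw":-1},{"tx":0,"ty":0,"tz":0.04,"ax":0,"ay":0,"az":0,"jaw":-1},{"tx":0,"ty":0,"tz":0.025,"ax":0,"ay":0,"az":0,"jaw":-1},{"tx":0,"ty":0,"tz":0.015,"ax":0,"ay":0,"az":0,"jaw":-1},{"tx":0,"ty":0,"tz":0,"ax":0,"ay":0,"az":0,"jaw":-1},{"tx":0,"ty":0,"tz":0,"ax":0,"ay":0,"az":0,"jaw":-1}]' 90
python3 - <<'E'
from h import *
from workcell import telemetry
o=telemetry.get_obs()
print(go(o,[.5741,-.2856,.0977]))
E
```

```text
time: 28.1
ee_pos: [0.5378, -0.1763, 0.2242]
tcp_rot: [-179.9, -0.0, 89.1]
wrist_force: [0.7, 0.8, -6.6]
opening: 0.0177
grasp_force: 89.6
time: 29.35
ee_pos: [0.5735, -0.2858, 0.1263]
tcp_rot: [179.9, 0.0, 89.1]
wrist_force: [0.1, -0.5, -7.3]
opening: 0.0176
grasp_force: 89.5
(array([0.0003, 0.0005, 0.0286]), 0)
```

```bash
python3 -m handwheel '[{"tx":0,"ty":0,"tz":0.015,"ax":0,"ay":0,"az":0,"jaw":-1},{"tx":0,"ty":0,"tz":0.008,"ax":0,"ay":0,"az":0,"jaw":-1},{"tx":0,"ty":0,"tz":0.004,"ax":0,"ay":0,"az":0,"jaw":-1},{"tx":0,"ty":0,"tz":0.002,"ax":0,"ay":0,"az":0,"jaw":-1},{"tx":0,"ty":0,"tz":0,"ax":0,"ay":0,"az":0,"jaw":-1},{"tx":0,"ty":0,"tz":0,"ax":0,"ay":0,"az":0,"jaw":-0.7},{"tx":0,"ty":0,"tz":0,"ax":0,"ay":0,"az":0,"jaw":-0.4},{"tx":0,"ty":0,"tz":0,"ax":0,"ay":0,"az":0,"jaw":-0.2},{"tx":0,"ty":0,"tz":0,"ax":0,"ay":0,"az":0,"jaw":-0.1},{"tx":0,"ty":0,"tz":0,"ax":0,"ay":0,"az":0,"jaw":-0.1}]' 90
python3 -m handwheel '[{"tx":0,"ty":0,"tz":-0.03,"ax":0,"ay":0,"az":0,"jaw":-0.1},{"tx":0,"ty":0,"tz":-0.05,"ax":0,"ay":0,"az":0,"jaw":0},{"tx":0,"ty":0,"tz":-0.035,"ax":0,"ay":0,"az":0,"jaw":0.5},{"tx":0.04,"ty":-0.024,"tz":0,"ax":0,"ay":0,"az":0,"jaw":1},{"tx":0.05,"ty":-0.03,"tz":0,"ax":0,"ay":0,"az":0,"jaw":1},{"tx":0.05,"ty":-0.03,"tz":0,"ax":0,"ay":0,"az":0,"jaw":1},{"tx":0.05,"ty":-0.031,"tz":0,"ax":0,"ay":0,"az":0,"jaw":1},{"tx":0.035,"ty":-0.022,"tz":0,"ax":0,"ay":0,"az":0,"jaw":1},{"tx":0,"ty":0,"tz":0,"ax":0,"ay":0,"az":0,"jaw":1},{"tx":0,"ty":0,"tz":0,"ax":0,"ay":0,"az":0,"jaw":1}]' 90
python3 look.py l2 .11 .44 -.0587 .02
```

```text
time: 30.6
ee_pos: [0.5732, -0.2858, 0.0959]
tcp_rot: [180.0, 0.0, 89.1]
wrist_force: [0.2, 0.5, -0.5]
opening: 0.0386
grasp_force: 0.0
time: 31.85
ee_pos: [0.4401, -0.0587, 0.2111]
tcp_rot: [179.9, 0.0, 89.1]
wrist_force: [0.7, -0.4, 0.3]
opening: 0.0856
grasp_force: 0.0
tcp [ 0.4401 -0.0587  0.2111] [1.7994e+02 2.0000e-02 8.9090e+01] expected px [316.3 201.2]
```

View pics/l2.png

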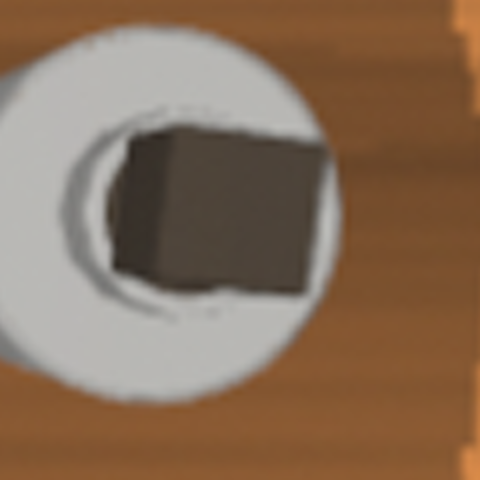

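The drive top is at (242,211), which puts it at about (0.4436,-0.059), yaw about 81°.

```bash
python3 -m handwheel '[{"tx":-0.0002,"ty":0.0035,"tz":0,"ax":0,"ay":0,"az":0,"jaw":1},{"tx":0,"ty":0,"tz":0.022,"ax":0,"ay":0,"az":7.8,"jaw":1},{"tx":0,"ty":0,"tz":0.035,"ax":0,"ay":0,"az":0,"jaw":1},{"tx":0,"ty":0,"tz":0.035,"ax":0,"ay":0,"az":0,"jaw":1},{"tx":0,"ty":0,"tz":0.03,"ax":0,"ay":0,"az":0,"jaw":0.5},{"tx":0,"ty":0,"tz":0,"ax":0,"ay":0,"az":0,"jaw":0},{"tx":0,"ty":0,"tz":0,"ax":0,"ay":0,"az":0,"jaw":-0.4},{"tx":0,"ty":0,"tz":0,"ax":0,"ay":0,"az":0,"jaw":-1},{"tx":0,"ty":0,"tz":0,"ax":0,"ay":0,"az":0,"jaw":-1},{"tx":0,"ty":0,"tz":0,"ax":0,"ay":0,"az":0,"jaw":-1}]' 90
python3 - <<'E'
from h import *
from workcell import telemetry
o=telemetry.get_obs()
print(o["q"].round(1),go(o,[.5887,-.2008,o["ee_pos"][2]]))
E
```

```text
time: 33.15
ee_pos: [0.4444, -0.059, 0.0907]
tcp_rot: [179.8, 0.0, 81.3]
wrist_force: [1.1, -1.2, 5.7]
opening: 0.0182
grasp_force: 90.2
[ -7.6  -9.6 -19.6  79.8  -0.   91.2] (array([-0.1182,  0.1642,  0.0006]), 0)
```

```bash
python3 -m handwheel '[{"tx":0,"ty":0,"tz":-0.025,"ax":0,"ay":0,"az":0,"jaw":-1},{"tx":0,"ty":0,"tz":-0.045,"ax":0,"ay":0,"az":0,"jaw":-1},{"tx":0,"ty":0,"tz":-0.045,"ax":0,"ay":0,"az":0,"jaw":-1},{"tx":-0.015,"ty":0.021,"tz":0,"ax":0,"ay":0,"az":0,"jaw":-1},{"tx":-0.02,"ty":0.028,"tz":0,"ax":0,"ay":0,"az":0,"jaw":-1},{"tx":-0.02,"ty":0.028,"tz":0,"ax":0,"ay":0,"az":0,"jaw":-1},{"tx":-0.02,"ty":0.028,"tz":0,"ax":0,"ay":0,"az":0,"jaw":-1},{"tx":-0.02,"ty":0.028,"tz":0,"ax":0,"ay":0,"az":0,"jaw":-1},{"tx":-0.015,"ty":0.021,"tz":0,"ax":0,"ay":0,"az":0,"jaw":-1},{"tx":-0.008,"ty":0.01,"tz":0,"ax":0,"ay":0,"az":0,"jaw":-1}]' 90
python3 -m handwheel '[{"tx":0,"ty":0,"tz":0,"ax":0,"ay":0,"az":0,"jaw":-1},{"tx":0,"ty":0,"tz":0.02,"ax":0,"ay":0,"az":0,"jaw":-1},{"tx":0,"ty":0,"tz":0.03,"ax":0,"ay":0,"az":0,"jaw":-1},{"tx":0,"ty":0,"tz":0.02,"ax":0,"ay":0,"az":0,"jaw":-1},{"tx":0,"ty":0,"tz":0.015,"ax":0,"ay":0,"az":0,"jaw":-1},{"tx":0,"ty":0,"tz":0,"ax":0,"ay":0,"az":0,"jaw":-1},{"tx":0,"ty":0,"tz":0,"ax":0,"ay":0,"az":0,"jaw":-1},{"tx":0,"ty":0,"tz":0,"ax":0,"ay":0,"az":0,"jaw":-1},{"tx":0,"ty":0,"tz":0,"ax":0,"ay":0,"az":0,"jaw":-1},{"tx":0,"ty":0,"tz":0,"ax":0,"ay":0,"az":0,"jaw":-1}]' 90
python3 - <<'E'
from h import *
from workcell import telemetry
o=telemetry.get_obs()
print(go(o,[.5887,-.2008,.0967]))
E
```

```text
time: 34.4
ee_pos: [0.5877, -0.201, 0.2025]
tcp_rot: [-179.9, -0.0, 81.2]
wrist_force: [-0.7, 0.2, -8.1]
opening: 0.0181
grasp_force: 89.7
time: 35.65
ee_pos: [0.5875, -0.2004, 0.1191]
tcp_rot: [180.0, 0.0, 81.3]
wrist_force: [-0.4, -1.2, -7.9]
opening: 0.0183
grasp_force: 89.6
(array([-0.0003,  0.0012,  0.0224]), 0)
```

Lower, release, lift, and draw back clear of the view for the final check.

```bash
python3 -m handwheel '[{"tx":0,"ty":0.001,"tz":0.01,"ax":0,"ay":0,"az":0,"jaw":-1},{"tx":0,"ty":0,"tz":0.007,"ax":0,"ay":0,"az":0,"jaw":-1},{"tx":0,"ty":0,"tz":0.004,"ax":0,"ay":0,"az":0,"jaw":-1},{"tx":0,"ty":0,"tz":0.002,"ax":0,"ay":0,"az":0,"jaw":-1},{"tx":0,"ty":0,"tz":0,"ax":0,"ay":0,"az":0,"jaw":-1},{"tx":0,"ty":0,"tz":0,"ax":0,"ay":0,"az":0,"jaw":-0.7},{"tx":0,"ty":0,"tz":0,"ax":0,"ay":0,"az":0,"jaw":-0.4},{"tx":0,"ty":0,"tz":0,"ax":0,"ay":0,"az":0,"jaw":-0.2},{"tx":0,"ty":0,"tz":0,"ax":0,"ay":0,"az":0,"jaw":-0.1},{"tx":0,"ty":0,"tz":0,"ax":0,"ay":0,"az":0,"jaw":-0.1}]' 90
python3 -m handwheel '[{"tx":0,"ty":0,"tz":-0.03,"ax":0,"ay":0,"az":0,"jaw":-0.1},{"tx":0,"ty":0,"tz":-0.05,"ax":0,"ay":0,"az":0,"jaw":-0.1},{"tx":0,"ty":0,"tz":-0.04,"ax":0,"ay":0,"az":0,"jaw":-0.1},{"tx":0,"ty":-0.045,"tz":0,"ax":0,"ay":0,"az":0,"jaw":-0.1},{"tx":0,"ty":-0.045,"tz":0,"ax":0,"ay":0,"az":0,"jaw":-0.1},{"tx":0,"ty":-0.045,"tz":0,"ax":0,"ay":0,"az":0,"jaw":-0.1},{"tx":0,"ty":-0.045,"tz":0,"ax":0,"ay":0,"az":0,"jaw":-0.1},{"tx":0,"ty":-0.045,"tz":0,"ax":0,"ay":0,"az":0,"jaw":-0.1},{"tx":0,"ty":0,"tz":0,"ax":0,"ay":0,"az":0,"jaw":-0.1},{"tx":0,"ty":0,"tz":0,"ax":0,"ay":0,"az":0,"jaw":-0.1}]' 90
python3 - <<'E'
from h import *
from workcell import optics
t=optics.camera("top")["color"];s=optics.camera("side")["color"]
cv2.imwrite("pics/final.png",np.vstack([cv2.resize(t[80:205,160:480],(704,275)),cv2.resize(s[80:290,120:600],(704,308))])[:,:,::-1])
E
```

```text
time: 36.9
ee_pos: [0.5886, -0.2005, 0.0962]
tcp_rot: [180.0, 0.0, 81.3]
wrist_force: [0.4, 0.2, 0.5]
opening: 0.0386
grasp_force: 0.0
time: 38.15
ee_pos: [0.3664, -0.1664, 0.2162]
tcp_rot: [179.9, 0.0, 81.3]
wrist_force: [-0.6, 0.2, 0.7]
opening: 0.0387
grasp_force: 0.0
```

View pics/final.png

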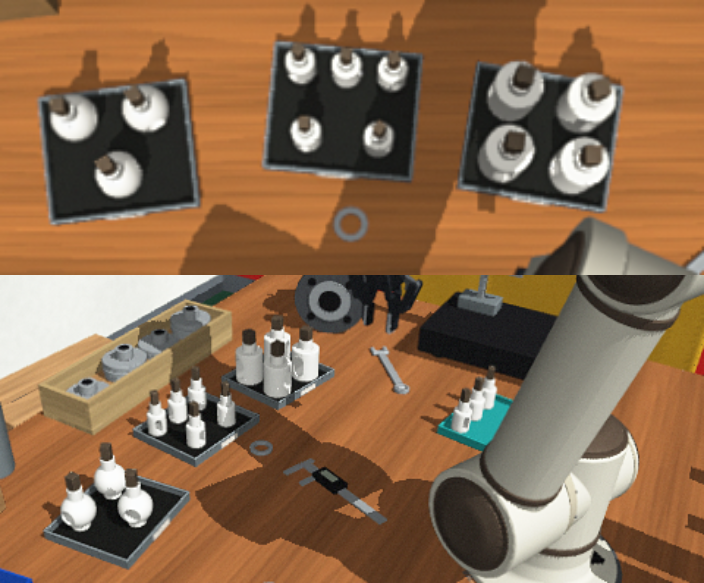

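All five parts stand upright in their own trays: the ball at (118,175), the small plugs at (305,132) and (378,138), and the large plugs at (507,152) and (580,165). The arm is clear of everything, so I'm handing in.

```bash
python3 -c "
from workcell import workorder
print(workorder.job_done())"
```

```text
the job is handed in; nothing more can be done
None
```

I put all five parts upright in the trays of their own kind and handed the job in at about 38 s; the hand-in returned no verdict, and one move swung off target when joint 6 hit its limit, but it tipped nothing.

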